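Scan the ticket pad with the hand scanner

ROBOT

A 6-joint arm with a two-finger parallel gripper is mounted at the origin on a cart in front of the work surface, level with it; the furniture and walls round the work are solid. World frame = base frame: x ahead of the robot, y to its left, z up, the work surface at z = 0. Lengths are in mm, angles in rad, forces in N, time in s.
With the tool pointing down it reaches from about 300 to 775 mm from the base axis. Payload 14.6 kg.
Tool frame: the origin (TCP) lies midway between the tips of the shut fingers; the grasp point (between the pads) lies 19 mm behind it; y points along the fingers, x is the direction in which the jaws open and shut, and the axes are right-handed (so a half turn about y gives the same grasp; the last joint's range is limited). The gripper opens to 94 mm and grips with 3 to 60 N. Pads are 16 mm wide; open, the fingers measure 119 mm over their backs; the gripper's body (75 mm by 177 mm) begins 78 mm behind the grasp point.
Start: joints at [-1.328, 0.3, 1.521, -0, 1.321, -0.067], TCP at [167.67, -523.809, 205.446] pointing down, gripper open.
Joint ranges: [-3.03, 3.03], [-0.79, 2.21], [0.23, 2.52], [-1.04, 4.18], [0, 3.07], [-2.55, 2.55]. Speed limits (rad/s): [2.22, 2.22, 2.57, 3.14, 3.14, 3.14].

INTERFACE

Orientations are given as [roll, pitch, yaw] about the fixed x, y, z axes, in that order (R = Rz(yaw) Ry(pitch) Rx(roll)).
In Python, from cell import manip gives the robot as it stands.
- The arm moves only by the tool servo_tool, never from a script. Its argument "commands" is a list of rows, each an object with "dp": the shift along the tool's x, y, z in mm, a list of three; "turn": the turn, a rotation vector about the tool's x, y, z in degrees, a list of three. A call has 1 to 5 rows; each row is the pose to reach, as a shift and turn from the pose measured when the call began, along the tool's axes at that moment; what a row does not reach only later rows make up. A row lasts 1/12 s, in which the tool goes at most 41.7 mm and 7.16 degrees, less where a joint would pass 70% of its speed; a pose out of reach is approached as far as the arm can. A call with a gripper value outside its range is refused whole. "grip" is the gripper command: -1 is fully open, 1 is shut, values between are in proportion, set as the call begins (left out, the last holds). The fingers move at their own pace and stop on an object; "force" is the grip in N (left out, the last holds). Time passes only in rows, so rows that repeat a pose let the fingers close. It gives the time, the measured TCP pose, the force and the opening at its end, in the units of the state.
- manip.read_state(): the state, without advancing time (a new reading comes with each control period).
- manip.camera(name): name is "side" or "top"; returns a dict with "img" (384x512x3 uint8, red, green, blue), "depth" (384x512 float32, mm along the optical axis (not along the pixel's ray), 0 where there is no reading), "K" (3x3 intrinsics, pixels), "k1" (the pictures are not rectified: a ray, as slopes to the right and down, at radius r is drawn at 1 + k1 r^2 times it, then the intrinsics apply), "R" (3x3) and "t" (3): a world point X has camera coordinates R X + t. Camera axes: x right, y down, z forward; pixel columns grow to the right and rows downward; lengths in mm; the calibration is good to about 2 mm. A picture is of the moment at which its call begins.
- manip.sign_off(): hands the job in, once; it reports no verdict.
The state is a dict: "clock": time; "joints": joint angles; "qd": joint speeds; "effort": joint torques, N m; "eef_pos": TCP position; "eef_rot": TCP orientation; "wrist_force": force on the tool from outside, world axes, zero at the start; "moment": the same for the moment, N m; "finger_gap": finger opening in mm.
Only numpy, scipy, OpenCV 4.12 (cv2) and the standard library are available. Lean on these libraries where they do the work, as an engineer would, in place of code of your own. Each camera call takes 0.05 s, during which the arm holds its last target.

TASK

Draw the cordless hand scanner up out of its leaning cradle until its handle is clear of the socket, and turn it so that its window looks down at the middle of the ticket pad from about 10 cm above it, pointing straight down to within 25 degrees or so. Finish while the gripper is still holding it there, motionless and clear of cradle and pad; do not shift the pad, the mug, the stapler or the box cutter.

Things in the scene. Friction and masses are not known exactly. Their poses are not given: they have to be found in the camera images.
- scanner_grip (a point): Centre of the head of a pistol-shaped grey barcode scanner (loose, about 0.2 kg); grip here across the 44 mm width. Head 46 mm high, from 60 mm in front to 47 mm behind this point (nose bezel 50 mm wide, front 14 mm). Axes fixed to it: x from window to rear (beam leaves along -x), y across, z up the handle. Black handle below, 34 x 30 mm, 105 mm long, its axis at x = +24 mm.
- scanner_window (a point): Middle of the amber scanning window at the scanner's nose, 60 mm in front (-x) of scanner_grip; same axes. The beam leaves along -x.
- scanner_foot (a point): Centre of the lower end of the scanner's handle: 24 mm behind (+x) and 128 mm below (-z) scanner_grip; same axes. While docked it rests on the socket's floor.
- cradle: Charging cradle, fixed: black base 135 x 88 x 18 mm (x -80 to +56). Origin on worktop, x to rear, z up. Grey socket 46 x 42 mm, 55 mm deep, 1.5 mm play each side of the handle, floor at (15, 0, 30) mm. Its axis leans 25 deg: out of it is (-0.423, 0, 0.906). The docked scanner leans with it, its nose to -x, 25 deg below level (to 4 deg more by play).
- cradle_mouth (a point): Centre of the socket's mouth, 55 mm up the socket's axis from its floor.
- ticket_face (a point): Centre of the top face of the white ticket pad with a green panel (loose, 60 x 85 mm, 19 mm thick, lying flat on the worktop); z up.
- mug: Navy mug, 68 mm across, 90 mm with its handle, 62 mm high; bystander standing behind the work. Origin at the centre of its underside.
- stapler: Red stapler, 120 x 32 x 44 mm, bystander on the worktop. Origin at the centre of its underside.
- box_cutter: Yellow box cutter, 131 x 18 x 14 mm, bystander lying on the worktop. Origin at the centre of its underside.
Not all that is in view belongs to the job. There is more than one size of the part that bears ticket_face; the job needs the largest.

How it is judged (in metres and radians):
On the way:
1. the scanner's handle is drawn clear out of the cradle's socket, held by the fingers (z of scanner_foot in the frame of cradle above 0.09 m and contact force between scanner and cradle below 0.1 N and contact force between the fingers and scanner above 1 N), for 0.1 s.
At the end, for the whole second after the job is handed in: Scanner held at rest in the gripper, clear of cradle and pad; beam within 0.5 rad of straight down; middle of the pad's top 60-150 mm ahead of the window, at most 28 mm off the beam in y and z; window over 70 mm, handle end over 50 mm above the worktop; pad moved under 20 mm (angle between scanner_window's own x axis and vertical below 0.5 rad and y of ticket_face in the frame of scanner_window between -0.028 and 0.028 m and z of ticket_face in the frame of scanner_window between -0.028 and 0.028 m and x of ticket_face in the frame of scanner_window between -0.15 and -0.06 m and height (world z) of scanner_window above 0.07 m and height (world z) of scanner_foot above 0.05 m and contact force between the fingers and scanner above 1 N and contact force between scanner and cradle below 0.1 N and contact force between scanner and ticket_pad below 0.1 N and linear speed of scanner below 0.02 m/s and angular speed of scanner below 0.1 rad/s and distance of ticket_face from where it was at the start of the episode below 0.02 m); the arm keeps its last pose, push and grip.
It fails at once if the ticket pad is shifted by more than 20 mm (distance of ticket_face from where it was at the start of the episode above 0.02 m).
It fails at once if the mug is shifted by more than 30 mm (distance of mug from where it was at the start of the episode above 0.03 m).
It fails at once if the stapler is shifted by more than 30 mm (distance of stapler from where it was at the start of the episode above 0.03 m).
It fails at once if the box cutter is shifted by more than 30 mm (distance of box_cutter from where it was at the start of the episode above 0.03 m).
It also fails if it takes over 40 s, if anything falls off the work surface, if the arm or the gripper's body presses on something with over 40 N, if the wrist force passes 120 N, or if a joint passes its speed limit or range.

## Working session

There is one attempt and no reset: what is moved stays moved. The work goes in short steps, Python scripts to look and compute and a tool call to move; the robot and the scene stay as the last step left them, time stands still between calls to the robot, and variables do not carry over. Pictures are saved under pics/ and viewed, and the job is handed in when it is done.

Besides the shell and the picture viewer there is one more tool, called by a JSON object that holds its "op" and its "data". servo_tool: Moves the arm, as the interface text tells. Its arguments: {"type":"object","properties":{"commands":{"type":"array","items":{"type":"object","properties":{"dp":{"type":"array","items":{"type":"number"}},"turn":{"type":"array","items":{"type":"number"}}}}},"grip":{"type":"number"},"force":{"type":"number"}},"required":["commands"]}

```bash
ls; mkdir -p pics; python3 - <<'E'
from cell import manip
import cv2,numpy as np
print(manip.read_state())
for n in ("side","top"):
    c=manip.camera(n)
    cv2.imwrite(f"pics/{n}0.png",c["img"][:,:,::-1])
    np.savez(f"{n}0.npz",**c)
    print(n,c["K"],c["k1"],c["R"],c["t"])
E
```

```text
pics
{'clock': 0.0, 'joints': array([-1.32759058e+00,  3.00442038e-01,  1.52157808e+00, -3.70382282e-05,
        1.32071644e+00, -6.65848479e-02]), 'qd': array([2.93626410e-04, 1.01137008e-03, 1.26644985e-03, 1.30863294e-03,
       3.43367059e-04, 2.54212604e-05]), 'effort': array([ 9.97265524e-04, -5.31803799e+01, -3.52736270e+01,  7.09080650e-02,
        2.43729103e-02, -1.09736650e-04]), 'eef_pos': array([ 167.60411344, -523.56065433,  204.90354829]), 'eef_rot': array([-1.57075601e+00,  1.14375032e-03, -1.26099652e+00]), 'wrist_force': array([ 0.06779297,  0.04239375, -0.09790412]), 'moment': array([-0.01968268, -0.07790819, -0.02851261]), 'finger_gap': 93.64027959673903}
side [[388.23278818   0.         253.71194608]
 [  0.         388.23278818 187.15108242]
 [  0.           0.           1.        ]] -0.001347472817711652 [[ 0.99763425 -0.06526272 -0.02160293]
 [-0.05085746 -0.48922294 -0.8706747 ]
 [ 0.04625395  0.86971357 -0.49138466]] [-542.20798547   90.80549278 1122.60287173]
top [[449.74354644   0.         251.41935834]
 [  0.         449.74354644 191.48907472]
 [  0.           0.           1.        ]] -0.026580548654645944 [[-0.00543787 -0.99994699  0.00874339]
 [-0.99098896  0.00421855 -0.13387714]
 [ 0.13383316 -0.00939261 -0.99095937]] [ -91.36163732  582.74132208 1002.31187318]
```

View pics/side0.png

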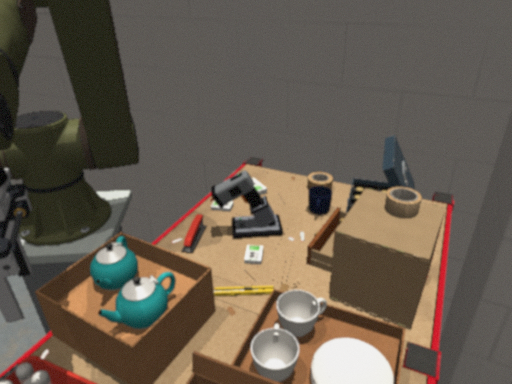

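View pics/top0.png

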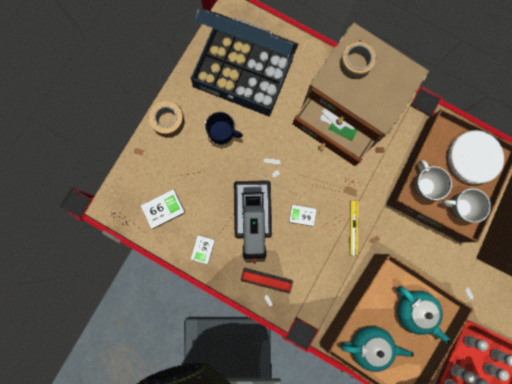

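The top view shows the scanner and cradle at about (252,215). The pad candidates are (162,209), (203,249) and (303,215), with something green and white in the drawer at (338,124). The biggest is (162,209); I'll measure each one and enlarge a crop to confirm.

```bash
cat > h.py <<'E'
import numpy as np,cv2
def load(n): return dict(np.load(n+".npz"))
def ray(c,u,v):
    p=cv2.undistortPoints(np.array([[[u,v]]],float),c["K"],np.array([float(c["k1"]),0,0,0]))[0,0] 
    d=c["R"].T@np.array([p[0],p[1],1.]); o=-c["R"].T@c["t"]; return o,d
def onz(c,u,v,z):
    o,d=ray(c,u,v); return o+d*(z-o[2])/d[2]
def pt(c,u,v):
    o,d=ray(c,u,v); return o+d*c["depth"][int(round(v)),int(round(u))]
def cloud(c):
    h,w=c["depth"].shape
    uu,vv=np.meshgrid(np.arange(w),np.arange(h))
    p=cv2.undistortPoints(np.stack([uu,vv],-1).reshape(-1,1,2).astype(float),c["K"],np.array([float(c["k1"]),0,0,0])).reshape(h,w,2)
    X=np.concatenate([p,np.ones((h,w,1))],-1)*c["depth"][...,None]
    return (X-c["t"])@c["R"]
def proj(c,X):
    p=c["R"]@np.asarray(X,float)+c["t"]; x,y=p[:2]/p[2]; k=1+float(c["k1"])*(x*x+y*y)
    return c["K"][0,0]*x*k+c["K"][0,2],c["K"][1,1]*y*k+c["K"][1,2]
E
python3 - <<'E'
from h import *
c=load("top0"); img=c["img"]; P=cloud(c)
hsv=cv2.cvtColor(img,cv2.COLOR_RGB2HSV)
white=((hsv[...,1]<60)&(hsv[...,2]>150))|((hsv[...,0]>45)&(hsv[...,0]<75)&(hsv[...,1]>100)&(hsv[...,2]>80))
m=cv2.morphologyEx(white.astype(np.uint8),cv2.MORPH_CLOSE,np.ones((5,5)))
for cn in cv2.findContours(m,cv2.RETR_EXTERNAL,cv2.CHAIN_APPROX_NONE)[0]:
    if cv2.contourArea(cn)<150: continue
    mk=np.zeros(m.shape,np.uint8);cv2.drawContours(mk,[cn],-1,1,-1)
    z=np.median(P[...,2][cv2.erode(mk,np.ones((5,5)))>0]); 
    q=np.array([onz(c,*p[0],z)[:2] for p in cn],np.float32)
    print(cv2.boundingRect(cn),"z",z,cv2.minAreaRect(q))
crop=img[150:290,120:350];cv2.imwrite("pics/crop1.png",cv2.resize(crop,None,fx=3.4,fy=3.4,interpolation=cv2.INTER_CUBIC)[:,:,::-1])
s=load("side0")["img"][150:280,170:350];cv2.imwrite("pics/crop2.png",cv2.resize(s,None,fx=4.4,fy=4.4,interpolation=cv2.INTER_CUBIC)[:,:,::-1])
E
```

```text
(363, 338, 29, 28) z 143.34336993648083 ((244.00086975097656, -344.8731384277344), (54.366092681884766, 52.43012237548828), 44.76398849487305)
(412, 299, 27, 29) z 143.38299296761215 ((317.7653503417969, -443.9716796875), (53.40108108520508, 55.19877624511719), 86.8425521850586)
(191, 235, 24, 29) z 13.419509589057764 ((450.37994384765625, 20.90032196044922), (43.92881774902344, 60.3419189453125), 73.76016235351562)
(289, 205, 28, 21) z 13.146404929348144 ((529.8109130859375, -214.46095275878906), (60.657405853271484, 43.31447982788086), 80.22899627685547)
(141, 189, 43, 40) z 19.383564691786056 ((545.8236083984375, 115.80155181884766), (61.59849548339844, 88.24054718017578), 26.797075271606445)
(238, 185, 30, 48) z 19.952536863975375 ((544.9776000976562, -96.69538879394531), (68.40363311767578, 110.88809967041016), 89.76345825195312)
(418, 160, 71, 62) z 67.61305939289768 ((575.3674926757812, -544.368408203125), (175.4357147216797, 76.92328643798828), 60.89414596557617)
(451, 131, 53, 52) z 87.35419724941687 ((653.928955078125, -604.3079223632812), (120.57455444335938, 117.5997314453125), 89.8005599975586)
(320, 109, 38, 31) z 80.09336401811362 ((729.1439208984375, -288.4751281738281), (94.0255126953125, 34.37910461425781), 55.36489486694336)
(255, 82, 21, 22) z 36.37275286748113 ((821.6682739257812, -127.91348266601562), (38.80423355102539, 51.38736343383789), 65.68035888671875)
(266, 56, 20, 22) z 38.27583678725706 ((887.9252319335938, -153.99099731445312), (38.17899703979492, 52.070316314697266), 72.8468017578125)
```

```bash
sleep 1
```

```text
(no output)
```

View pics/crop1.png

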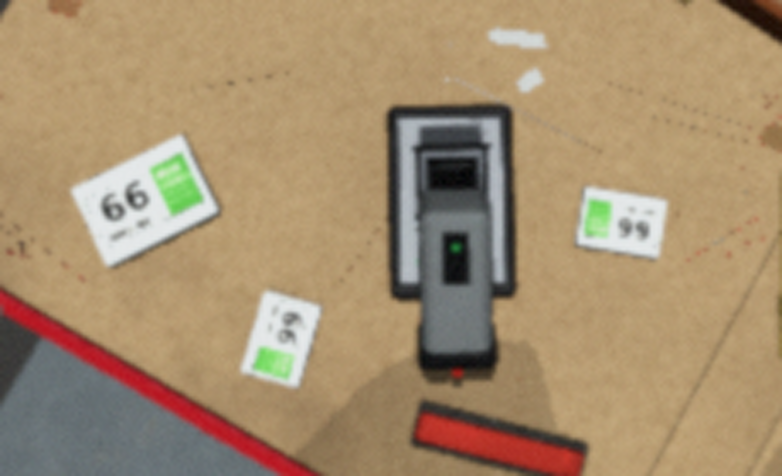

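View pics/crop2.png

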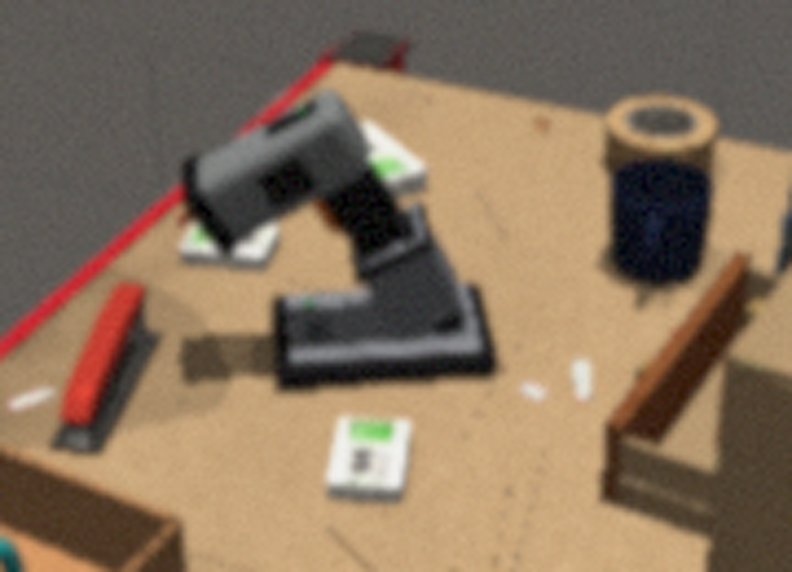

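The crop confirms the (162,209) pad. It measures 62×88 mm and its top is at z≈19.4 mm, against 44×60×13 mm for the two others. Its centre is about (546, 116, 19). Next I measure the scanner head and cradle.

```bash
python3 - <<'E'
from h import *
for n in("top0","side0"):
    c=load(n);P=cloud(c);img=c["img"].astype(int)
    Z=P[...,2];reg=(abs(P[...,1]+95)<70)&(P[...,0]>380)&(P[...,0]<640)
    if n=="top0":
        # black base
        m=reg&(Z>10)&(Z<30)&(img.max(-1)<70); 
        m=(reg&(Z>10)&(Z<28))
        pts=P[m];print("base n",len(pts),cv2.minAreaRect(pts[:,:2].astype(np.float32)),np.percentile(pts[:,0],[1,99]),np.percentile(pts[:,1],[1,99]))
    h=reg&(Z>85)
    H=P[h];print(n,len(H),H.min(0),H.max(0))
    if n=="top0":
        # central strip of head: top face
        for y0 in np.arange(-125,-65,6):
            s=H[abs(H[:,1]-y0)<3]; 
            if len(s): print(y0,len(s),s[:,0].min(),s[:,0].max())
        s=H[abs(H[:,1]+97)<14]
        for x0 in np.arange(420,600,8):
            t=s[abs(s[:,0]-x0)<4]
            if len(t): 
                w=H[abs(H[:,0]-x0)<4]; print("x",x0,"z",np.median(t[:,2]).round(1),"y",w[:,1].min().round(1),w[:,1].max().round(1))
    else:
        for x0 in np.arange(420,600,8):
            w=H[abs(H[:,0]-x0)<4]
            if len(w): print("x",x0,"z",w[:,2].min().round(1),w[:,2].max().round(1),"y",w[:,1].min().round(1),w[:,1].max().round(1))
E
```

```text
base n 1008 ((495.6488342285156, -100.61067962646484), (237.0395050048828, 92.69432067871094), 4.118881702423096) [478.3662962 611.1049303] [-140.25380933  -53.02181831]
top0 2180 [ 426.29269118 -123.05385022   85.08282564] [ 574.79300283  -70.67848036 1072.06488998]
-125 6 434.85588926235954 458.17717356157823
-119 112 430.688693507389 574.780667028402
-113 170 430.73649215454566 574.793002827865
-107 177 430.809286532382 574.7657661398422
-101 176 426.31517101261045 574.7156018120645
-95 193 426.2926911835747 574.5575784301924
-89 187 430.87402774517244 572.5093689863676
-83 988 430.91066829464893 572.3596510676607
-77 167 430.9911271321283 572.7817754041723
-71 4 565.7359217118051 572.8582973807772
x 428 z 126.2 y -118.9 -77.2
x 436 z 130.9 y -123.0 -75.1
x 444 z 1072.1 y -123.1 -75.0
x 452 z 139.0 y -122.1 -74.9
x 460 z 143.4 y -122.5 -74.9
x 468 z 147.5 y -118.6 -77.4
x 476 z 151.7 y -118.6 -75.3
x 484 z 157.8 y -118.5 -75.4
x 492 z 161.3 y -118.4 -75.5
x 500 z 165.6 y -118.3 -75.6
x 508 z 169.5 y -118.3 -75.7
x 516 z 172.5 y -118.2 -75.7
x 524 z 169.8 y -118.6 -75.6
x 532 z 156
[... 205 characters left out ...]
.02625911] [572.0967047  -77.50254837 171.87330136]
x 428 z 96.0 126.9 y -125.1 -80.8
x 436 z 103.5 130.8 y -127.4 -77.7
x 444 z 91.2 135.0 y -127.9 -88.4
x 452 z 88.3 138.7 y -127.2 -83.6
x 460 z 88.5 143.2 y -125.5 -84.5
x 468 z 94.6 148.8 y -125.8 -88.4
x 476 z 100.2 152.5 y -124.3 -79.4
x 484 z 106.9 158.8 y -125.0 -87.5
x 492 z 109.9 162.7 y -124.9 -85.9
x 500 z 114.0 167.6 y -124.4 -85.3
x 508 z 94.1 170.4 y -123.3 -84.3
x 516 z 86.5 171.9 y -123.2 -86.3
x 524 z 85.5 170.7 y -123.2 -85.9
x 532 z 86.0 159.7 y -122.4 -84.2
x 540 z 86.5 144.9 y -117.2 -88.5
x 548 z 85.2 116.5 y -115.6 -86.5
x 556 z 85.3 102.3 y -114.2 -88.2
x 564 z 85.0 88.6 y -119.8 -81.5
x 572 z 85.2 87.9 y -125.2 -77.5
```

The head top lies on y≈-97 and slopes about 28° nose-down. The base spans x 478–611, so the cradle origin is at about (556,-97) with yaw ≈ 0, and scanner_grip is at about (490,-97,132). The top surface measured there agrees to within 2 mm. I'll approach from above with the jaws along world y.

```bash
cat >> h.py <<'E'
from scipy.spatial.transform import Rotation as Ro
def tgtR(th,yaw=0):
    # tool: x=-Y world, y = (down, tilted by th deg towards +x), rotated by yaw about z
    t=np.radians(th); y=np.array([np.sin(t),0,-np.cos(t)]);x=np.array([0,-1.,0]);z=np.cross(x,y)
    return Ro.from_euler('z',yaw,degrees=True).as_matrix()@np.stack([x,y,z],1)
def delta(st,p,R):
    C=Ro.from_euler('xyz',st["eef_rot"]).as_matrix()
    return (C.T@(np.array(p)-st["eef_pos"])).round(1),np.degrees(Ro.from_matrix(C.T@R).as_rotvec()).round(2)
def show(p,R):
    from cell import manip
    s=manip.read_state();print(s["clock"],s["joints"].round(3),s["eef_pos"].round(1),s["eef_rot"].round(3),s["wrist_force"].round(1),s["finger_gap"]);print(*delta(s,p,R))
E
python3 - <<'E'
from h import *
show([168,-524,320],tgtR(0)); show([480,-97,290],tgtR(0))
E
```

```text
0.1 [-1.328  0.3    1.522 -0.     1.321 -0.067] [ 167.6 -523.6  204.9] [-1.571e+00  1.000e-03 -1.261e+00] [-0.7  0.2  0.2] 94.41340142003813
[   0.4 -115.1    0.2] [ 1.000e-02  1.775e+01 -6.000e-02]
0.1 [-1.328  0.3    1.522 -0.     1.321 -0.067] [ 167.6 -523.6  204.9] [-1.571e+00  1.000e-03 -1.261e+00] [-0.7  0.2  0.2] 94.41340142003813
[-311.1  -84.7  427.6] [ 1.000e-02  1.775e+01 -6.000e-02]
```

{"op": "servo_tool", "data": {"commands": [{"dp": [0,-40,0],"turn": [0,0,0]},{"dp": [0,-80,0],"turn": [0,3,0]},{"dp": [0,-110,0],"turn": [0,6,0]},{"dp": [-15,-110,25],"turn": [0,9,0]},{"dp": [-35,-110,50],"turn": [0,12,0]}], "grip": -1, "force": 35}}

```text
clock: 0.52
eef_pos: [204.6, -475.5, 315.9]
eef_rot: [-1.571, -0.001, -1.475]
wrist_force: [1.2, 0.2, -1.3]
finger_gap: 93.7
```

```bash
python3 - <<'E'
from h import *
show([480,-97,290],tgtR(0))
E
```

```text
0.5167 [-1.235  0.166  1.432  0.     1.543  0.24 ] [ 204.6 -475.5  315.9] [-1.571e+00 -1.000e-03 -1.475e+00] [ 1.2  0.2 -1.3] 93.74257946905036
[-350.5   25.7  310.3] [-0.02  5.48  0.04]
```

{"op": "servo_tool", "data": {"commands": [{"dp": [-28,0,25],"turn": [0,1,0]},{"dp": [-56,0,50],"turn": [0,2,0]},{"dp": [-84,0,75],"turn": [0,3,0]},{"dp": [-112,0,100],"turn": [0,4,0]},{"dp": [-140,0,124],"turn": [0,5.5,0]}]}}

```text
clock: 0.93
eef_pos: [315.3, -322.6, 315.6]
eef_rot: [-1.571, -0.001, -1.572]
wrist_force: [0.3, -0.4, -0.2]
finger_gap: 94.2
```

{"op": "servo_tool", "data": {"commands": [{"dp": [-28,0,25],"turn": [0,0,0]},{"dp": [-56,0,50],"turn": [0,0,0]},{"dp": [-84,0,75],"turn": [0,0,0]},{"dp": [-112,0,100],"turn": [0,0,0]},{"dp": [-140,0,124],"turn": [0,0,0]}]}}

```text
clock: 1.35
eef_pos: [440.4, -181.0, 315.5]
eef_rot: [-1.571, -0.0, -1.572]
wrist_force: [0.3, -1.5, 0.2]
finger_gap: 93.7
```

```bash
python3 - <<'E'
from h import *
show([480,-97,250],tgtR(0)); show([480,-97,250],tgtR(-10))
E
```

```text
1.35 [-0.467  0.069  1.541 -0.     1.532  1.105] [ 440.4 -181.   315.5] [-1.571 -0.    -1.572] [ 0.3 -1.5  0.2] 93.736444575173
[-84.1  65.4  39.5] [-0.   -0.07  0.02]
1.35 [-0.467  0.069  1.541 -0.     1.532  1.105] [ 440.4 -181.   315.5] [-1.571 -0.    -1.572] [ 0.3 -1.5  0.2] 93.736444575173
[-84.1  65.4  39.5] [-10.    -0.07   0.02]
```

{"op": "servo_tool", "data": {"commands": [{"dp": [-25,20,18],"turn": [-3,0,0]},{"dp": [-50,40,36],"turn": [-6,0,0]},{"dp": [-70,65,54],"turn": [-10,0,0]},{"dp": [-84,85,70],"turn": [-15,0,0]},{"dp": [-84,95,73],"turn": [-15,0,0]}]}}

```text
clock: 1.77
eef_pos: [514.4, -94.2, 214.7]
eef_rot: [-1.846, 0.002, -1.569]
wrist_force: [-0.4, 0.1, -0.6]
finger_gap: 93.9
```

```bash
python3 - <<'E'
from h import *
from cell import manip
show([485,-97,113.6],tgtR(-15))
for n in("top","side"):
    c=manip.camera(n);np.savez(n+"1.npz",**c)
    a=c["img"][110:300,150:380];cv2.imwrite(f"pics/{n}1.png",cv2.resize(a,None,fx=3,fy=3)[:,:,::-1])
E
```

```text
1.7667 [-0.221  0.402  1.386 -0.059  1.622  1.353] [514.4 -94.2 214.7] [-1.846  0.002 -1.569] [-0.4  0.1 -0.6] 93.90043490329927
[  2.9 105.3  -0.8] [ 0.76  0.14 -0.06]
```

View pics/side1.png

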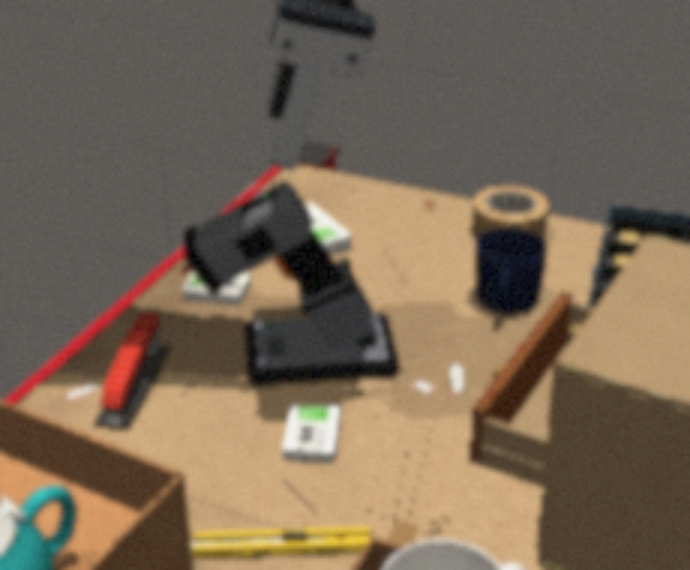

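View pics/top1.png

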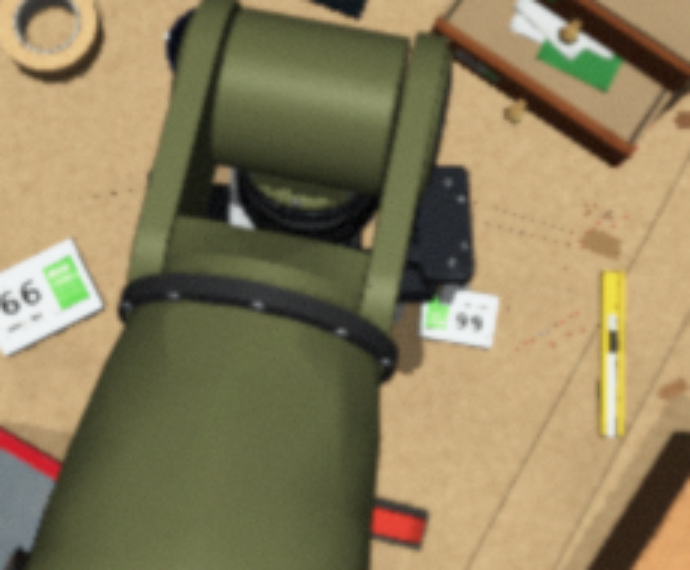

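The side view shows the open fingers above the head with nothing in the way, so I descend.

{"op": "servo_tool", "data": {"commands": [{"dp": [2,25,0],"turn": [0.7,0,0]},{"dp": [3,50,-1],"turn": [0.7,0,0]},{"dp": [3,75,-1],"turn": [0.7,0,0]},{"dp": [3,95,-1],"turn": [0.7,0,0]},{"dp": [3,105,-1],"turn": [0.7,0,0]}]}}

```text
clock: 2.28
eef_pos: [483.4, -100.1, 116.2]
eef_rot: [-1.824, 0.001, -1.572]
wrist_force: [-0.1, 1.3, 0.2]
finger_gap: 94.1
```

```bash
python3 - <<'E'
from h import *
from cell import manip
show([485,-97,113.6],tgtR(-15))
c=manip.camera("side");np.savez("side2.npz",**c)
a=c["img"][110:300,150:380];cv2.imwrite(f"pics/side2.png",cv2.resize(a,None,fx=3,fy=3)[:,:,::-1])
E
```

```text
2.2833 [-0.245  0.421  1.597 -0.061  1.371  1.346] [ 483.4 -100.1  116.2] [-1.824e+00  1.000e-03 -1.572e+00] [-0.1  1.3  0.2] 94.10472208299461
[-3.1  2.1  2.2] [-0.47 -0.04 -0.06]
```

View pics/side2.png

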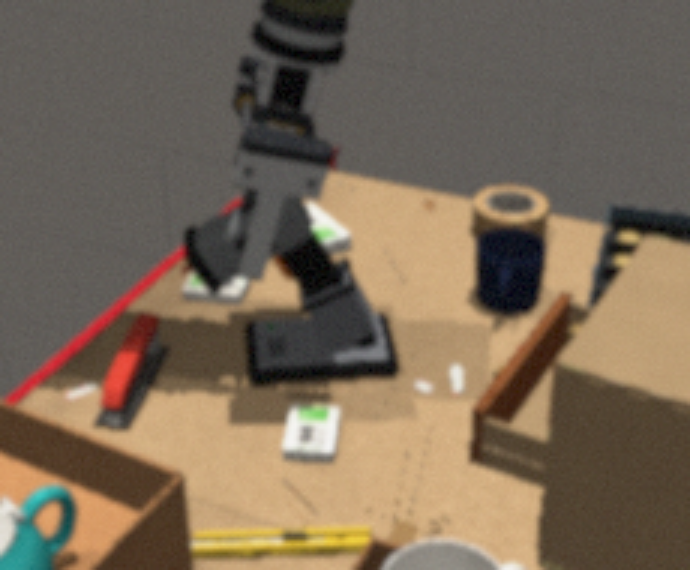

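The fingers straddle the head at crop (262,235). I centre the last 3 mm and close.

{"op": "servo_tool", "data": {"commands": [{"dp": [-3,2,2],"turn": [0,0,0]},{"dp": [-3,2,2],"turn": [0,0,0]}]}}

```text
clock: 2.5
eef_pos: [485.2, -97.1, 114.2]
eef_rot: [-1.824, 0.001, -1.572]
wrist_force: [-0.4, -0.1, 0.1]
finger_gap: 94.0
```

{"op": "servo_tool", "data": {"commands": [{"dp": [0,0,0],"turn": [0,0,0]},{"dp": [0,0,0],"turn": [0,0,0]},{"dp": [0,0,0],"turn": [0,0,0]},{"dp": [0,0,0],"turn": [0,0,0]},{"dp": [0,0,0],"turn": [0,0,0]}], "grip": 1, "force": 35}}

```text
clock: 2.92
eef_pos: [485.3, -97.1, 114.4]
eef_rot: [-1.823, 0.001, -1.572]
wrist_force: [-0.2, -0.1, 0.5]
finger_gap: 64.1
```

{"op": "servo_tool", "data": {"commands": [{"dp": [0,0,0],"turn": [0,0,0]},{"dp": [0,0,0],"turn": [0,0,0]},{"dp": [0,0,0],"turn": [0,0,0]}]}}

```text
clock: 3.17
eef_pos: [485.3, -97.2, 114.4]
eef_rot: [-1.823, 0.001, -1.572]
wrist_force: [0.6, -2.8, -0.2]
finger_gap: 44.1
```

```bash
python3 - <<'E'
from h import *
show([485-47,-97,113.6+91],tgtR(-15))
E
```

```text
3.1667 [-0.24   0.425  1.595 -0.06   1.368  1.352] [485.3 -97.2 114.4] [-1.823e+00  1.000e-03 -1.572e+00] [ 0.6 -2.8 -0.2] 44.14489706283628
[ -0.2 -75.5 -68.3] [-0.53 -0.06 -0.05]
```

The gap is 44.1 mm, so the head is held. Now I draw it out along the socket axis, one step first.

{"op": "servo_tool", "data": {"commands": [{"dp": [0,0,0],"turn": [0,0,0]},{"dp": [0,-6,-5.4],"turn": [0,0,0]},{"dp": [0,-13,-12],"turn": [0,0,0]},{"dp": [0,-20,-18],"turn": [0,0,0]}]}}

```text
clock: 3.5
eef_pos: [472.3, -97.1, 139.0]
eef_rot: [-1.824, 0.001, -1.572]
wrist_force: [-0.6, -0.3, -1.8]
finger_gap: 44.4
```

```bash
python3 - <<'E'
from h import *
show([485-47,-97,113.6+91],tgtR(-15))
E
```

```text
3.5 [-0.245  0.37   1.611 -0.061  1.407  1.344] [472.3 -97.1 139. ] [-1.824e+00  1.000e-03 -1.572e+00] [-0.6 -0.3 -1.8] 44.385884164427445
[ -0.1 -55.  -49.6] [-0.51 -0.06 -0.05]
```

The pull force is low (about 2 N, the scanner's weight), so I continue.

{"op": "servo_tool", "data": {"commands": [{"dp": [0,-14,-12.5],"turn": [0,0,0]},{"dp": [0,-28,-25],"turn": [0,0,0]},{"dp": [0,-42,-37.5],"turn": [0,0,0]},{"dp": [0,-56,-50],"turn": [0,0,0]},{"dp": [0,-60,-53],"turn": [0,0,0]}]}}

```text
clock: 3.92
eef_pos: [435.5, -97.2, 213.2]
eef_rot: [-1.821, -0.0, -1.572]
wrist_force: [-0.4, -0.6, -1.0]
finger_gap: 43.8
```

```bash
python3 - <<'E'
from h import *
from cell import manip
c=manip.camera("side");np.savez("side3.npz",**c)
show([438,-97,260],tgtR(-15))
a=c["img"][60:300,100:400];cv2.imwrite(f"pics/side3.png",cv2.resize(a,None,fx=2.4,fy=2.4)[:,:,::-1])
E
```

```text
3.9667 [-0.263  0.216  1.629 -0.064  1.538  1.32 ] [435.8 -97.3 212.8] [-1.821 -0.    -1.572] [ 0.2 -0.1 -1.5] 43.864026999163364
[ -0.2 -46.3  -9.5] [-0.69 -0.09 -0.01]
```

View pics/side3.png

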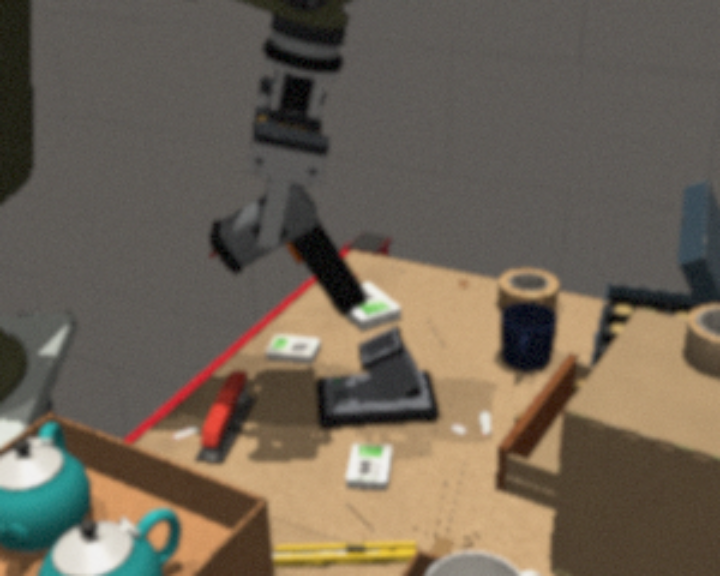

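The handle is well clear of the socket (handle end at crop (350,300), mouth at (380,345)). Next I raise it, carry it toward the pad with a yaw of 12° so the tool is radial, then pitch the nose down.

```bash
python3 - <<'E'
from h import *
for th,g in ((-15,[500,106,290]),(0,[500,106,290]),(37,[546,116,240])):
    R=tgtR(th,12); show(np.array(g)+19*R[:,1],R)
E
```

```text
3.9667 [-0.263  0.216  1.629 -0.064  1.538  1.32 ] [435.8 -97.3 212.8] [-1.821 -0.    -1.572] [ 0.2 -0.1 -1.5] 43.864026999163364
[-202.3  -71.7   42.7] [ -0.69 -11.7   -3.04]
3.9667 [-0.263  0.216  1.629 -0.064  1.538  1.32 ] [435.8 -97.3 212.8] [-1.821 -0.    -1.572] [ 0.2 -0.1 -1.5] 43.864026999163364
[-203.3  -72.3   47.5] [ 14.26 -12.03  -1.49]
3.9667 [-0.263  0.216  1.629 -0.064  1.538  1.32 ] [435.8 -97.3 212.8] [-1.821 -0.    -1.572] [ 0.2 -0.1 -1.5] 43.864026999163364
[-215.8  -41.7  114.3] [ 51.11 -12.25   2.48]
```

{"op": "servo_tool", "data": {"commands": [{"dp": [0,-25,0],"turn": [0,0,0]},{"dp": [-20,-50,5],"turn": [2,-2,0]},{"dp": [-45,-70,12],"turn": [4,-4,0]},{"dp": [-75,-72,18],"turn": [7,-6,-0.5]},{"dp": [-105,-72,24],"turn": [9,-8,-1]}]}}

```text
clock: 4.38
eef_pos: [477.7, 8.8, 277.0]
eef_rot: [-1.659, 0.006, -1.431]
wrist_force: [0.1, -1.0, -2.0]
finger_gap: 43.7
```

```bash
python3 - <<'E'
from h import *
for th,g in ((0,[500,106,290]),(15,[520,110,270])):
    R=tgtR(th,12); show(np.array(g)+19*R[:,1],R)
E
```

```text
4.3833 [-0.052  0.144  1.547 -0.011  1.538  1.38 ] [477.7   8.8 277. ] [-1.659  0.006 -1.431] [ 0.1 -1.  -2. ] 43.708007134469135
[-93.1   3.4  36.1] [ 5.04 -3.98 -0.53]
4.3833 [-0.052  0.144  1.547 -0.011  1.538  1.38 ] [477.7   8.8 277. ] [-1.659  0.006 -1.431] [ 0.1 -1.  -2. ] 43.708007134469135
[-94.5  20.5  63. ] [ 2.003e+01 -4.040e+00 -1.000e-02]
```

{"op": "servo_tool", "data": {"commands": [{"dp": [-22,4,13],"turn": [4,-1,0]},{"dp": [-44,8,26],"turn": [8,-2,0]},{"dp": [-66,12,40],"turn": [12,-3,0]},{"dp": [-86,16,54],"turn": [16,-4,0]},{"dp": [-94,20,63],"turn": [20,-4,0]}]}}

```text
clock: 4.8
eef_pos: [525.3, 112.7, 251.1]
eef_rot: [-1.307, 0.001, -1.36]
wrist_force: [1.1, -0.2, -2.5]
finger_gap: 43.8
```

```bash
python3 - <<'E'
from h import *
for th,g in ((37,[546,116,240]),):
    R=tgtR(th,12); show(np.array(g)+19*R[:,1],R)
E
```

```text
4.8 [0.133 0.084 1.692 0.024 1.103 1.484] [525.3 112.7 251.1] [-1.307e+00  1.000e-03 -1.360e+00] [ 1.1 -0.2 -2.5] 43.76585616750416
[ 1.2 33.8 24.4] [21.91  0.08 -0.09]
```

{"op": "servo_tool", "data": {"commands": [{"dp": [0,8,6],"turn": [5,0,0]},{"dp": [0,16,12],"turn": [10,0,0]},{"dp": [1,24,18],"turn": [15,0,0]},{"dp": [1,30,22],"turn": [20,0,0]},{"dp": [1,34,24],"turn": [22,0,0]}]}}

```text
clock: 5.22
eef_pos: [555.7, 118.4, 222.3]
eef_rot: [-0.922, 0.001, -1.36]
wrist_force: [-0.9, 0.0, -1.9]
finger_gap: 43.8
```

{"op": "servo_tool", "data": {"commands": [{"dp": [0,0,0],"turn": [0,0,0]}]}}

```text
clock: 5.3
eef_pos: [554.7, 118.3, 220.1]
eef_rot: [-0.924, 0.001, -1.36]
wrist_force: [-0.1, 0.6, -1.9]
finger_gap: 43.8
```

```bash
python3 - <<'E'
from h import *
from cell import manip
R=tgtR(37,12); show(np.array([546,116,240])+19*R[:,1],R)
for n in("top","side"):
    c=manip.camera(n);np.savez(n+"4.npz",**c)
    u,v=map(int,proj(c,[546,116,200]))
    a=c["img"][max(0,v-90):v+90,max(0,u-110):u+110];print(n,u,v);cv2.imwrite(f"pics/{n}4.png",cv2.resize(a,None,fx=3,fy=3)[:,:,::-1])
E
```

```text
5.3 [0.118 0.011 1.953 0.111 0.536 1.402] [554.7 118.3 220.1] [-9.24e-01  1.00e-03 -1.36e+00] [-0.1  0.6 -1.9] 43.841308090185436
[ 0.4 -2.3  4.8] [-0.05  0.02 -0.11]
top 144 199
side 250 130
```

View pics/side4.png

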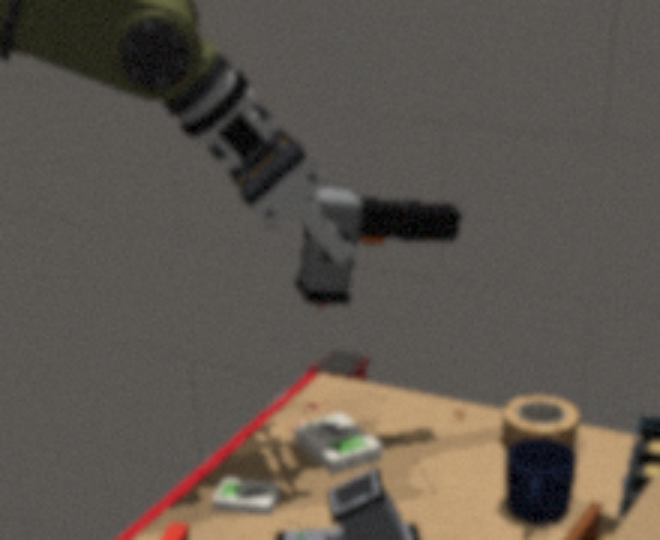

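View pics/top4.png

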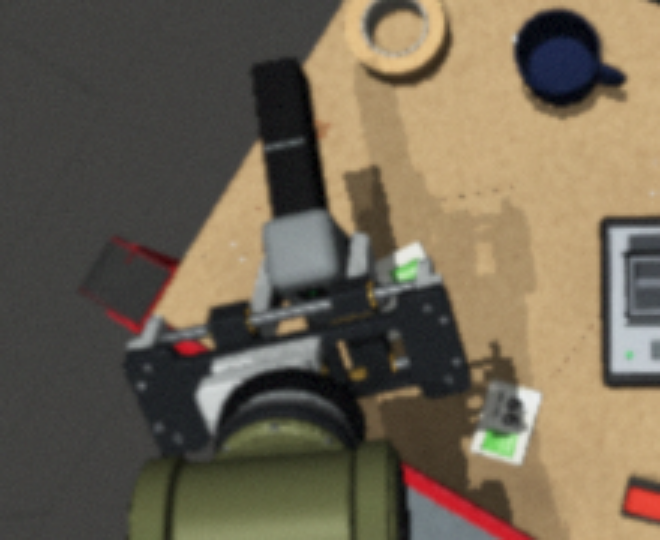

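The scanner hangs nose-down (side crop: head (325,245), nose (322,295); handle roughly level out to (455,222)). I measure its tilt from depth before lowering it.

```bash
python3 - <<'E'
from h import *
from cell import manip
st=manip.read_state()
C=Ro.from_euler('xyz',st["eef_rot"]).as_matrix()
g=st["eef_pos"]-19*C[:,1]; print("grip nominal",g)
yaw=np.radians(12); r=np.array([np.cos(yaw),np.sin(yaw),0])
for n in("top4","side4"):
    c=load(n);P=cloud(c);img=c["img"].astype(int)
    lat=(P-g)@np.array([-r[1],r[0],0]); s=(P-g)@r; z=P[...,2]
    if n=="top4":
        m=(abs(lat)<12)&(s>0)&(s<170)&(z>150)&(z<330)
    else: m=(abs(lat)<40)&(s>-60)&(s<170)&(z>120)&(z<330)
    for a in range(-60,170,10):
        k=m&(abs(s-a)<5)
        if k.sum()>3: print(n,a,k.sum(),"z",np.percentile(z[k],[2,50,98]).round(1),"lat",np.percentile(lat[k],[2,98]).round(1))
    if n=="side4":
        for b in range(130,300,10):
            k=m&(abs(z-b)<5)
            if k.sum()>3: print("z",b,k.sum(),"s",np.percentile(s[k],[2,98]).round(1),"lat",np.percentile(lat[k],[2,50]).round(1))
    else:
        lt=(abs(lat)<40)&(z>150)&(z<330)
        for a in range(40,140,20):
            k=lt&(abs(s-a)<6);print("top lat",a,np.percentile(lat[k],[3,97]).round(1))
E
```

```text
grip nominal [544.06909996 115.97801249 236.5442323 ]
top4 0 36 z [281.2 283.5 285.4] lat [-11.2  11.7]
top4 10 72 z [279.5 282.  284.6] lat [-11.   10.7]
top4 20 71 z [277.2 280.1 282.6] lat [-11.2  11.4]
top4 30 59 z [270.3 273.2 279.3] lat [-11.2  11.3]
top4 40 70 z [267.6 270.5 273.6] lat [-11.4  11.2]
top4 50 69 z [266.3 268.5 271.6] lat [-11.4  11.5]
top4 60 66 z [263.8 266.8 269.6] lat [-11.3  11. ]
top4 70 67 z [261.1 265.2 268.3] lat [-11.6  11.6]
top4 80 66 z [260.3 263.6 266.5] lat [-11.5  10.6]
top4 90 68 z [259.2 262.  264.4] lat [-11.6  11.3]
top4 100 65 z [256.8 259.9 262.8] lat [-11.3  11.1]
top4 110 66 z [254.9 258.7 261.6] lat [-11.8  11.4]
top4 120 66 z [254.4 256.6 259.6] lat [-11.7  11.2]
top4 130 43 z [251.9 254.9 257.2] lat [-10.9  10.2]
top lat 40 [-13.7  14. ]
top lat 60 [-13.6  14.8]
top lat 80 [-13.6  14.8]
top lat 100 [-13.4  15.3]
top lat 120 [-13.3  15.2]
side4 -40 14 z [267.2 276.8 327.3] lat [-38.8  23.4]
side4 -30 113 z [182.6 209.9 327. ] lat [-38.4  21.9]
side4 -20 142 z [178.9 234.1 277.5] lat [-37.    5.3]
side4 -10 141 z [175.3 234.8 282.3] lat [
[... 523 characters left out ...]
8.2  11.1]
side4 100 42 z [225.6 242.8 258.4] lat [-17.6   1.9]
side4 110 40 z [224.3 242.6 256. ] lat [-19.3   5.6]
side4 120 39 z [223.4 242.4 254.8] lat [-18.3   6.3]
side4 130 13 z [230.2 247.2 253.2] lat [-17.3   8.4]
z 180 37 s [-32.8  11.8] lat [-29.8 -25. ]
z 190 73 s [-33.6   9.8] lat [-28.7 -22.7]
z 200 57 s [-31.   12.6] lat [-25.6 -22.3]
z 210 60 s [-29.2  15.3] lat [-24.5 -21.8]
z 220 58 s [-27.3 119.4] lat [-34.9 -21.7]
z 230 134 s [-24.9 123.8] lat [-36.7 -15.7]
z 240 170 s [-24.  125.7] lat [-35.8 -15.9]
z 250 177 s [-20.6 126.5] lat [-37.  -16.2]
z 260 177 s [-28.  109.1] lat [-37.  -16.1]
z 270 112 s [-35.9  53.5] lat [-37.2 -20.9]
z 280 93 s [-38.3  21.1] lat [-39.  -16.6]
```

The handle slope is 9.8°, so the beam is about 10° off vertical, and the nominal grip height agrees with depth. I put the grip at pad + 160 mm along the scanner's x axis, which places the window 100 mm from the pad.

```bash
python3 - <<'E'
from h import *
R=tgtR(37,12); show(np.array([573,121.6,177])+19*R[:,1],R)
E
```

```text
5.4 [0.119 0.011 1.949 0.11  0.54  1.403] [555.2 118.4 221.4] [-9.25e-01  1.00e-03 -1.36e+00] [-1.3  0.  -2.4] 43.81077727613851
[  0.7  65.3 -12.3] [ 0.02  0.03 -0.11]
```

{"op": "servo_tool", "data": {"commands": [{"dp": [0,15,-3],"turn": [0,0,0]},{"dp": [0,30,-6],"turn": [0,0,0]},{"dp": [0.5,45,-9],"turn": [0,0,0]},{"dp": [0.7,58,-11],"turn": [0,0,0]},{"dp": [0.7,65,-12],"turn": [0,0,0]}]}}

```text
clock: 5.82
eef_pos: [584.6, 124.0, 161.0]
eef_rot: [-0.928, 0.001, -1.36]
wrist_force: [-0.4, -0.1, -1.9]
finger_gap: 43.7
```

{"op": "servo_tool", "data": {"commands": [{"dp": [0,0,0],"turn": [0,0,0]},{"dp": [0,0,0],"turn": [0,0,0]},{"dp": [0,0,0],"turn": [0,0,0]}]}}

```text
clock: 6.07
eef_pos: [584.8, 124.1, 161.7]
eef_rot: [-0.927, 0.001, -1.36]
wrist_force: [0.8, -0.6, -2.1]
finger_gap: 44.1
```

```bash
python3 - <<'E'
from h import *
from cell import manip
R=tgtR(37,12); show(np.array([573,121.6,177])+19*R[:,1],R)
st=manip.read_state();C=Ro.from_euler('xyz',st["eef_rot"]).as_matrix()
g=st["eef_pos"]-19*C[:,1]
y=C[:,1];  # scanner x: beam dir
yaw=np.radians(12.1); r=np.array([np.cos(yaw),np.sin(yaw),0]);lt=np.array([-r[1],r[0],0])
c=load("top0")
for n in("top","side"):
    c=manip.camera(n);np.savez(n+"5.npz",**c)
    P=cloud(c); s=(P-g)@r; lat=(P-g)@lt;z=P[...,2]
    if n=="top":
        k=(abs(lat)<10)&(s>45)&(s<125)&(z>100)&(z<260); f=np.polyfit(s[k],z[k],1);tilt=np.degrees(np.arctan(-f[0]));print("tilt",tilt)
        k=(abs(lat)<40)&(s>45)&(s<125)&(z>100)&(z<260);
        e=[(a,np.percentile(lat[k&(abs(s-a)<5)],[3,97]).mean().round(1)) for a in range(50,125,15)];print("handle lat mid",e)
    t=np.radians(tilt);xs=np.sin(t)*r+np.cos(t)*np.array([0,0,1]);ys=lt;zs=np.cross(xs,ys)
    w=g-60*xs; d=np.array([545.8,115.8,19.4])-w
    print("window",w,"foot",g+24*xs-128*zs,"pad in window",d@xs,d@ys,d@zs)
    u,v=map(int,proj(c,[546,116,100]))
    a=c["img"][max(0,v-90):v+90,max(0,u-110):u+110];cv2.imwrite(f"pics/{n}5.png",cv2.resize(a,None,fx=3,fy=3)[:,:,::-1])
E
```

```text
6.0667 [0.123 0.162 1.939 0.137 0.403 1.375] [584.8 124.1 161.7] [-9.27e-01  1.00e-03 -1.36e+00] [ 0.8 -0.6 -2.1] 44.08252016972858
[ 0.  -0.5 -0.4] [ 0.14  0.04 -0.13]
tilt 10.290822697704249
handle lat mid [(50, np.float64(0.2)), (65, np.float64(0.1)), (80, np.float64(0.3)), (95, np.float64(0.4)), (110, np.float64(0.6))]
window [563.14159948 119.44603232 117.85532674] foot [700.95730836 148.99116027 177.63756324] pad in window -100.03723144193083 0.07009187651442728 -0.15297263084797366
window [563.14159948 119.44603232 117.85532674] foot [700.95730836 148.99116027 177.63756324] pad in window -100.03723144193083 0.07009187651442728 -0.15297263084797366
```

View pics/side5.png

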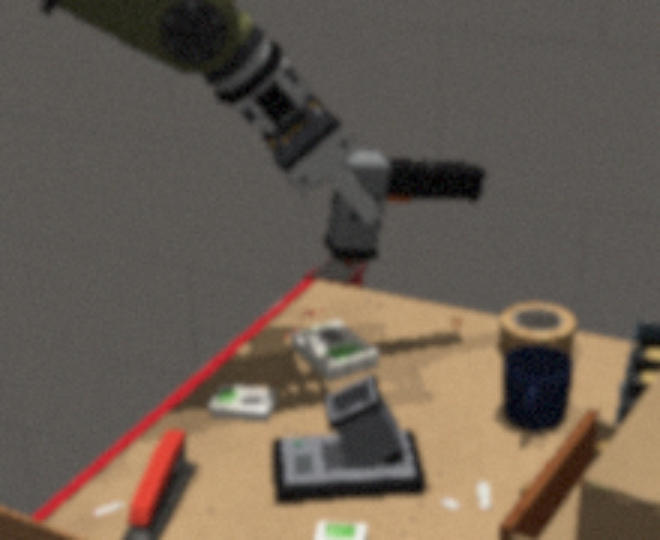

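View pics/top5.png

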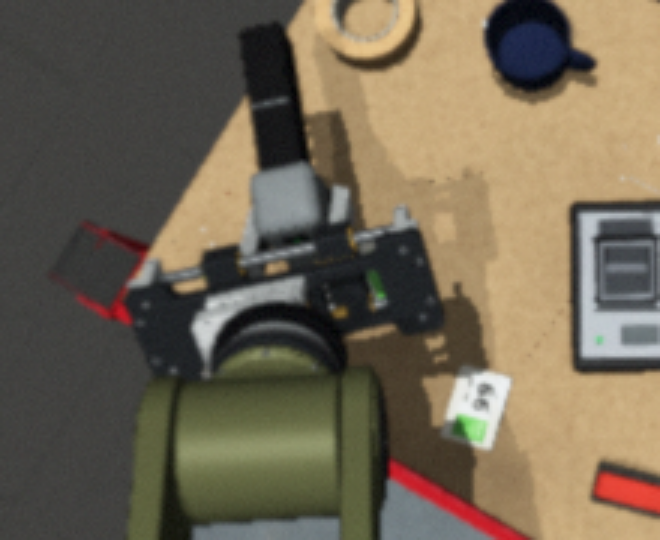

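Side view: the nose at crop (350,250) hangs over the pad at (337,347). Top view: the pad is under the gripper at crop (375,290). The arm is settled, so I hand it in.

```bash
python3 - <<'E'
from cell import manip
s=manip.read_state();print(abs(s["qd"]).max(),s["finger_gap"],s["clock"])
print(manip.sign_off())
E
```

```text
0.004609450480357673 43.60130440948549 6.1667
the job is handed in; nothing more can be done
None
```

I gripped the scanner across its head at 35 N and drew it about 110 mm out along the socket axis. I then carried it over the largest pad (62 × 88 mm measured), pitched the nose down, and handed the job in at 6.2 s.

**Last checks, all within limits:**
- **Beam:** about 10° off vertical.
- **Window:** about 118 mm above the worktop, with the pad centre 100 mm ahead of it and under 1 mm off the beam. That offset comes from the arm's pose and the measured tilt, so camera calibration adds a few mm.
- **Handle end:** about 178 mm above the worktop.
- **Grip:** the fingers were on the head (gap 44 mm) and the joints were practically still (at most 0.005 rad/s).

The last pictures show the scanner clear of the cradle and pad, and the pad, mug and stapler look undisturbed. The box cutter is outside those last crops. The arm passed nowhere near it afterwards, and it looked undisturbed in the earlier views. No check failed or disagreed; I did not measure the bystanders' positions at the end, only looked.

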